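Lock the hose adapter into its vacuum coupler

TASK

On the lab bench, one of the two sprung-sleeve vacuum couplers has a white hose adapter standing in it that is not locked yet. Pull that coupler's sleeve straight up against its spring, turn it about 60 degrees clockwise (seen from above) so that its lug passes over the ledge to the second notch, let it go fully down there, and leave the adapter standing in its socket. Do not work the sleeve of the empty coupler.

Things in the scene. Friction and masses are not known exactly. Their poses are not given: they have to be found in the camera images.
- coupler: Coupler with the adapter, fixed. Origin: centre of its underside, on the bench, on the sleeve's vertical axis; z up. Flange 90 mm wide, dark notched crown 72 mm wide, top 39 mm high. In it the brass sleeve: a round tube, 46 mm wide (48 over ribs), top 78 mm high when down. Grip it from above across any diameter, fingertips 43 to 55 mm above the bench. The adapter's stem sticks out of it, to 96 mm.
- sleeve_lift (a joint): How far that coupler's sleeve is pulled up, in m: 0 fully down, 0.016 at the upper stop. A spring pushes it down with about 5 N when down and 9 N at the top (weight included). The lug at the sleeve's foot lies in a notch of the crown; to pass the 9 mm ledge to the other notch the sleeve must be raised by more than 0.008: 0.012 is good for turning.
- sleeve_turn (a joint): Turn of that sleeve in rad, growing clockwise seen from above. It starts in the open notch (-0.1 to 0.12), its lug at +30 degrees from the coupler's x axis. With the lug over the lock notch (0.87 to the stop at 1.20, middle 1.05; lug at -30 degrees) the sleeve can go fully down and two claws inside it stand over the adapter's cross bar. Once raised it turns freely.
- adapter: White plastic hose adapter, loose, standing in the coupler's square socket: ribbed round stem of diameter 12 (ribs 16), 37 mm tall, above a cross bar of 29 x 13 x 5 mm on a square foot of 16 mm, 20 mm tall. 50 g. Origin: centre of the underside of its foot, 34 mm above the bench when seated; z up.
- spare_lug (a point): Outer top end of the lug on the sleeve of the empty coupler, which is the same as the other but has no adapter in it: 34 mm from its axis and 39 mm above the bench. To be left as it is.
Mind the look-alikes: they are no part of the job. Leave any pink, purple or red look-alike of the coupler alone.

How it is judged:
By the outcome, as a careful person would: the job done as asked, in the order asked, and still so for the second after the job is handed in, with the robot touching nothing.
It also fails if it takes over 32 s, if anything falls off the work surface, if the arm or the gripper's body presses on something with over 40 N, if the wrist force passes 120 N, or if a joint passes its speed limit or range.

ROBOT

A 6-joint arm with a two-finger parallel gripper is mounted at the origin on the work surface. World frame = base frame: x ahead of the robot, y to its left, z up, the work surface at z = 0. Lengths are in m, angles in rad, forces in N, time in s.
With the tool pointing down it reaches from about 0.325 to 0.9 m from the base axis. Payload 6.1 kg.
Tool frame: the origin (TCP) lies at the very end of the fingers, on their centre line; the grasp point (between the pads) lies 19 mm behind it (manip.grip_point_offset is the z of the grasp point in the tool frame, in m); z points along the fingers, x is the direction in which the jaws open and shut, and the axes are right-handed (so a half turn about z gives the same grasp; the last joint's range is limited). The gripper opens to 85 mm and grips with 20 to 120 N. Pads are 22 mm wide; open, the fingers measure 114 mm over their backs; the gripper's body (76 mm by 85 mm) begins 54 mm behind the grasp point. The pads swing forward as they close: fully open they stand 13 mm farther back than shut.
Start: joints at [1.011, 0.22, 1.526, -0, 1.395, -0.126], TCP at [0.263, 0.567, 0.201] pointing down, gripper open.
Joint ranges: [-2.98, 2.98], [-0.91, 2.08], [0.09, 2.57], [-1.24, 4.39], [0.2, 2.65], [-2.68, 2.68]. Speed limits (rad/s): [2.57, 2.57, 3.01, 3.14, 3.14, 3.14].

INTERFACE

Orientations are given as a unit quaternion [x, y, z, w].
In Python, from plant import manip, snapshot, camera_info, ticket, current_t, current_joint_pos, current_qd, current_tau, current_eef_pos, current_orientation, current_contact_force, current_moment, current_grip_width gives the robot as it stands. Calls block until the motion is done:
- manip.goto(position, orientation): joint-space move of the TCP to a pose.
- manip.line_to(position, velocity=0.15, rot=None, guard=None): straight line of the TCP; rot=None keeps the orientation; velocity is the mean speed in m/s. With guard (N) it stops when the force on the tool has changed by that much, and returns True; else False.
- manip.goto_joints(angles): joint-space move.
- manip.ungrasp() and manip.close_gripper(force=None): open the fingers fully, or close them until they stop; force is the grip in N (None keeps the last).
- manip.pause(seconds).
- manip.inverse_kinematics(position, orientation): joint angles nearest the present ones, or None.
- snapshot(name): name is "side" or "top"; returns the picture (420x560x3 uint8, red, green, blue); there is no depth.
- camera_info(name): a dict with "fx", "fy", "cx", "cy" (pixels), "k1" (the pictures are not rectified: a ray, as slopes to the right and down, at radius r is drawn at 1 + k1 r^2 times it, then the intrinsics apply), "rvec" (rotation vector, rad) and "tvec" (3), from world to camera coordinates, as OpenCV has them. Camera axes: x right, y down, z forward; pixel columns grow to the right and rows downward; lengths in m; the calibration is good to about 2 mm. A picture is of the moment at which its call begins. camera_info takes no time and is no camera call.
A pose or a line that the arm cannot do raises manip.MotionError and nothing moves.
- ticket.finish_job(): hands the job in, once; it reports no verdict.
Readings, each from a call of its own:
- current_t(): time.
- current_joint_pos(): joint angles.
- current_qd(): joint speeds.
- current_tau(): joint torques, N m.
- current_eef_pos(): TCP position.
- current_orientation(): TCP orientation.
- current_contact_force(): force on the tool from outside, world axes, zero at the start.
- current_moment(): the same for the moment, N m.
- current_grip_width(): opening from 0.0 (shut) to 1.0 (fully open).
Only numpy, scipy, OpenCV 4.12 (cv2) and the standard library are available. Lean on these libraries where they do the work, as an engineer would, in place of code of your own. Each camera call takes 0.05 s, during which the arm holds its last target.

## Working session

There is one attempt and no reset: what is moved stays moved. The work goes in short steps, each a Python script; the robot and the scene stay as the last script left them, time stands still between calls to the robot, and variables do not carry over. Pictures are saved under pics/ and viewed, and the job is handed in when it is done.

```bash
mkdir -p pics; python3 - <<'E'
from plant import *
import cv2
for n in("side","top"):
    im=snapshot(n); cv2.imwrite(f"pics/{n}0.png",im[:,:,::-1]); print(n,camera_info(n))
print(current_t(),manip.grip_point_offset,current_orientation())
E
```

```text
side {'fx': 480.9735402942511, 'fy': 480.9735402942511, 'cx': 269.6756639149189, 'cy': 213.03002820531012, 'k1': -0.03914875475011916, 'rvec': array([ 2.20153164, -0.59257285,  0.25450174]), 'tvec': array([-0.49535591,  0.24612591,  0.8096039 ])}
top {'fx': 394.9319524207007, 'fy': 394.9319524207007, 'cx': 282.12182948012276, 'cy': 208.61449269169646, 'k1': -0.012489810162344872, 'rvec': array([ 2.15703844, -2.13779609,  0.10257767]), 'tvec': array([-0.01155079,  0.56639697,  0.70179426])}
0.1 -0.0187 [ 8.42711293e-01  5.38364994e-01 -8.13333353e-04  3.84578370e-04]
```

View pics/side0.png

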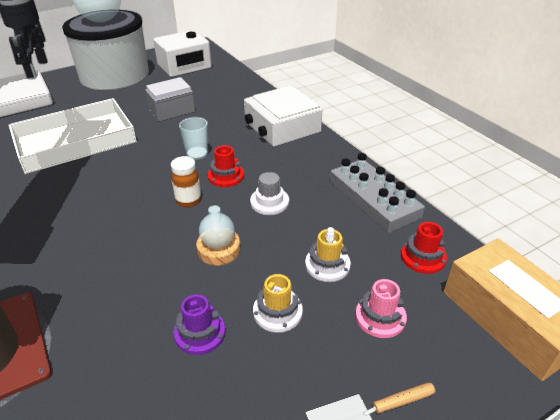

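View pics/top0.png

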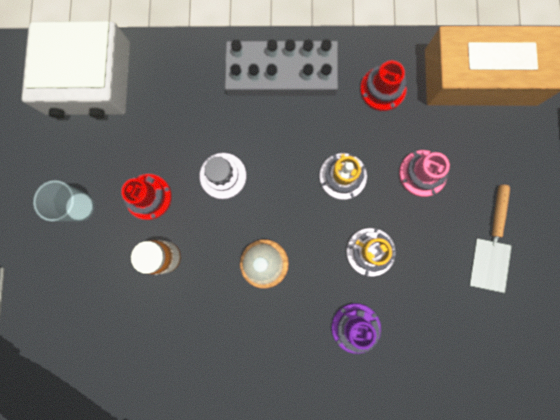

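The side view shows two brass couplers, at about (328,250) and (278,298). In the top view they are at (344,176) and (371,252). The first seems to hold the white stem, so I'll enlarge both.

```bash
cat > h.py <<'E'
import numpy as np,cv2
from plant import *
def cam(n):
    c=camera_info(n); K=np.array([[c['fx'],0,c['cx']],[0,c['fy'],c['cy']],[0,0,1.]])
    return K,np.array([c['k1'],0,0,0,0.]),np.array(c['rvec']),np.array(c['tvec'])
def proj(n,P):
    K,D,r,t=cam(n); return cv2.projectPoints(np.atleast_2d(np.array(P,float)),r,t,K,D)[0].reshape(-1,2)
def back(n,uv,z):
    K,D,r,t=cam(n); p=cv2.undistortPoints(np.array(uv,float).reshape(-1,1,2),K,D).reshape(-1,2)
    R=cv2.Rodrigues(r)[0]; C=-R.T@t; d=np.c_[p,np.ones(len(p))]@R
    return C+d*((z-C[2])/d[:,2])[:,None]
def crop(im,u0,v0,w,h,s,name):
    c=im[v0:v0+h,u0:u0+w,::-1]; c=cv2.resize(c,None,fx=s,fy=s,interpolation=cv2.INTER_CUBIC); cv2.imwrite(name,c)
E
python3 - <<'E'
from h import *
t=cv2.imread('pics/top0.png')[:,:,::-1]; s=cv2.imread('pics/side0.png')[:,:,::-1]
crop(t,310,145,100,140,4,'pics/c_top.png'); crop(s,240,215,120,120,5,'pics/c_side.png')
print(back('top',[[344,176],[371,252]],0.006),back('side',[[328,262],[278,310]],0.006))
E
```

```text
[[ 0.63475341 -0.12562912  0.006     ]
 [ 0.48808371 -0.17557524  0.006     ]] [[ 0.63665589 -0.11940747  0.006     ]
 [ 0.48924554 -0.1728156   0.006     ]]
```

View pics/c_top.png

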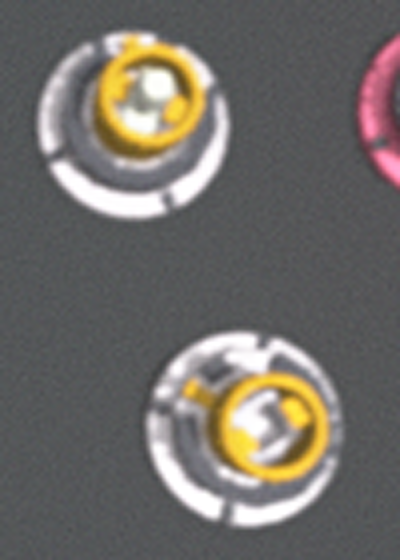

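View pics/c_side.png

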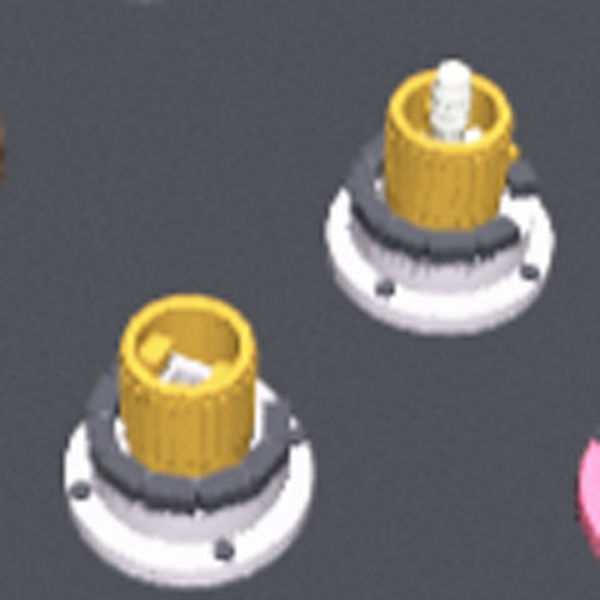

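The upper coupler in the top view (crop centre about (134,125)) has the white stem. The lower one shows an empty socket. I'll fit the geometry by projecting a model over both pictures.

```bash
python3 - <<'E'
from h import *
c=lambda n,p,s,o:np.array(p,float)/s+o-.5+.5/s
rt=(np.array([151,101])+.5)/4-.5+[310,145]; rs=(np.array([450,112])+.5)/5-.5+[240,215]
print('rim',back('top',[rt],.078),back('side',[rs],.078))
lt=(np.array([132,42])+.5)/4-.5+[310,145]; ls=(np.array([514,153])+.5)/5-.5+[240,215]
print('lug',back('top',[lt],.039),back('side',[ls],.039))
a=np.linspace(0,2*np.pi,200)
def ring(x,y,r,z): return np.c_[x+r*np.cos(a),y+r*np.sin(a),0*a+z]
x,y=.6355,-.123
for n,o,w,h,s in(('top',(310,145),100,80,6),('side',(290,215),80,80,7)):
    im=cv2.imread(f'pics/{n}0.png'); im=cv2.resize(im[o[1]:o[1]+h,o[0]:o[0]+w],None,fx=s,fy=s,interpolation=cv2.INTER_CUBIC)
    for r,z,col in((.023,.078,(0,0,255)),(.045,0,(255,0,0)),(.036,.039,(0,255,0)),(.034,.039,(255,0,255))):
        p=((proj(n,ring(x,y,r,z))-o+.5)*s-.5)
        if r==.034:
            for k in range(0,360,30):
                q=((proj(n,[[x+r*np.cos(np.radians(k)),y+r*np.sin(np.radians(k)),z]])-o+.5)*s-.5)[0]
                cv2.putText(im,str(k),tuple(q.astype(int)),0,.4,col,1)
        else: cv2.polylines(im,[p.astype(np.int32)],True,col,1)
    cv2.imwrite(f'pics/ov_{n}.png',im)
E
```

```text
rim [[ 0.63092282 -0.1221394   0.078     ]] [[ 0.63301634 -0.12218468  0.078     ]]
lug [[ 0.667766  -0.1190412  0.039    ]] [[ 0.66743018 -0.12136525  0.039     ]]
```

View pics/ov_top.png

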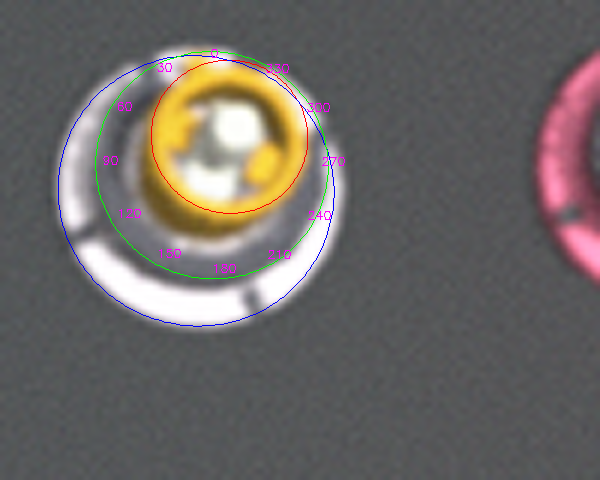

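View pics/ov_side.png

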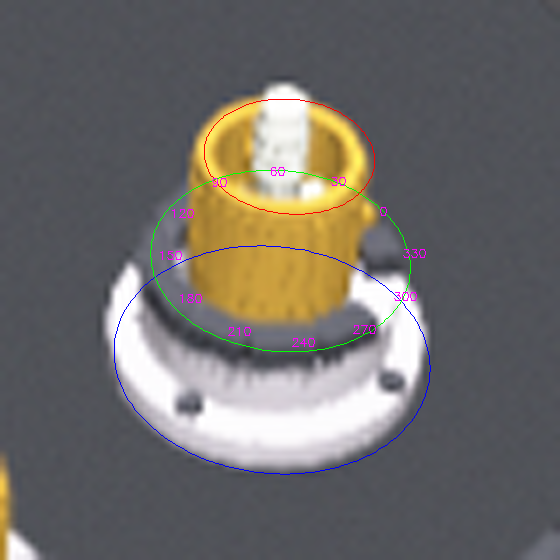

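```bash
python3 - <<'E'
from h import *
from scipy.optimize import minimize
a=np.linspace(0,2*np.pi,72)
def ring(x,y,r,z): return np.c_[x+r*np.cos(a),y+r*np.sin(a),0*a+z]
S=8
for n,o,w,h in(('top',(312,148),62,58),('side',(298,220),58,64)):
    im=cv2.imread(f'pics/{n}0.png')[o[1]:o[1]+h,o[0]:o[0]+w]
    f=im.astype(float); sat=f.max(2)-f.min(2)
    brass=((f[...,2]-f[...,0])>50).astype(float)
    obs=np.maximum(brass,np.clip((f.max(2)-95)/90,0,1))
    def rend(p,which):
        x,y,t=p; m=np.zeros((h*S,w*S),np.uint8)
        L=[[(.023,.078),(.023,.039)]] if which else [[(.045,t),(.045,0)],[(.036,.039),(.036,.03)],[(.023,.078),(.023,.039)]]
        for l in L:
            q=np.vstack([proj(n,ring(x,y,r,z)) for r,z in l])
            q=((q-o+.5)*S-.5).astype(np.float32); hu=cv2.convexHull(q)
            cv2.fillConvexPoly(m,np.round(hu).astype(np.int32),255)
        return cv2.resize(m,(w,h),interpolation=cv2.INTER_AREA)/255.
    # outer silhouette: fill holes
    mm=(obs>.4).astype(np.uint8); ct=max(cv2.findContours(mm,0,1)[0],key=cv2.contourArea)
    hull=np.zeros_like(mm); cv2.drawContours(hull,[cv2.convexHull(ct)],-1,1,-1)
    def cost(p): 
        r=rend(p,0); c=cv2.findContours((r>.5).astype(np.uint8),0,1)[0][0]
        return np.abs(r-np.maximum(hull*0+fill,obs*0)).sum()
    fill=np.zeros_like(mm); cv2.drawContours(fill,[ct],-1,1,-1); fill=fill.astype(float)
    for t0 in (.006,.010):
        r=minimize(cost,[.634,-.1225,t0],method='Nelder-Mead',options=dict(initial_simplex=[[.634,-.1225,t0],[.638,-.1225,t0],[.634,-.1185,t0],[.634,-.1225,t0+.004]],xatol=1e-4,fatol=.1))
        print(n,r.x,r.fun)
    # brass mask: fill holes
    b=cv2.morphologyEx(brass.astype(np.uint8),cv2.MORPH_OPEN,np.ones((3,3))); cb=max(cv2.findContours(b,0,1)[0],key=cv2.contourArea)
    (cx,cy),rad=cv2.minEnclosingCircle(cb); print(n,'brass bbox',cv2.boundingRect(cb),o)
E
```

```text
top [ 6.40685959e-01 -1.23961799e-01 -1.92288942e-05] 810.3294117647058
top [ 6.60216817e-01 -1.27666298e-01  3.94834622e-05] 685.0313725490196
top brass bbox (22, 6, 28, 31) (312, 148)
side [ 0.63467266 -0.12024263  0.00928689] 373.74901960784314
side [ 0.63472195 -0.12017129  0.00942608] 373.2627450980392
side brass bbox (19, 9, 27, 32) (298, 220)
```

```bash
python3 - <<'E'
from h import *
a=np.linspace(0,2*np.pi,200)
def ring(x,y,r,z): return np.c_[x+r*np.cos(a),y+r*np.sin(a),0*a+z]
out=[]
for n,o,w,h,s,x,y in(('top',(318,148),56,56,10,.6315,-.1230),('side',(300,220),56,64,9,.634,-.121)):
    im=cv2.imread(f'pics/{n}0.png'); im=cv2.resize(im[o[1]:o[1]+h,o[0]:o[0]+w],None,fx=s,fy=s,interpolation=cv2.INTER_CUBIC)
    for r,z,col in((.023,.078,(0,0,255)),(.045,0,(255,0,0)),(.045,.009,(255,255,0)),(.036,.039,(0,255,0))):
        p=((proj(n,ring(x,y,r,z))-o+.5)*s-.5); cv2.polylines(im,[p.astype(np.int32)],True,col,1)
    cv2.imwrite(f'pics/ov2_{n}.png',im)
E
```

```text
(no output)
```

View pics/ov2_top.png

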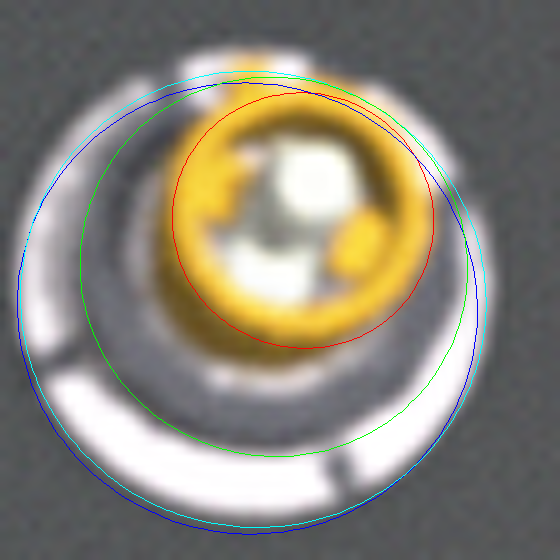

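View pics/ov2_side.png

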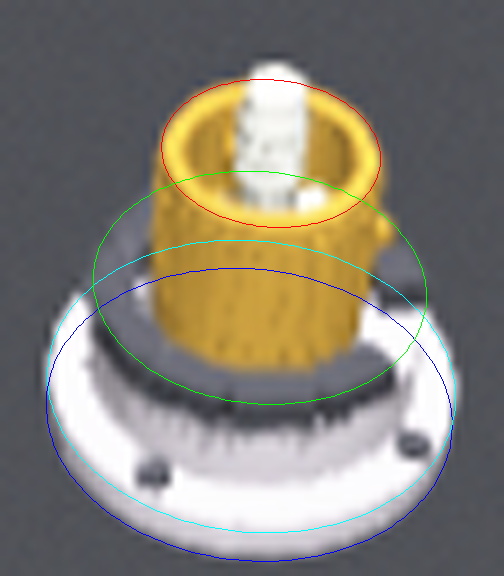

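Both views agree on the coupler axis: about (0.634, -0.122), with its lug at roughly 4° azimuth and a lug radius of about 34 mm, as specified. Next I choose a grip yaw that leaves room for joint 6 to turn.

```bash
cat >> h.py <<'E'
def Q(phi): return [float(np.cos(phi/2)),float(np.sin(phi/2)),0.,0.]
X,Y=.634,-.122
E
python3 - <<'E'
from h import *
for d in range(-180,180,30):
    for z in (.16,.047):
        q=manip.inverse_kinematics([X,Y,z],Q(np.radians(d))); print(d,z,None if q is None else np.round(q,2))
E
```

```text
-180 0.16 None
-180 0.047 None
-150 0.16 [-0.31  0.3   1.51 -0.    1.33  2.31]
-150 0.047 [-0.31  0.41  1.59 -0.    1.14  2.31]
-120 0.16 [-0.31  0.3   1.51 -0.    1.33  1.78]
-120 0.047 [-0.31  0.41  1.59 -0.    1.14  1.78]
-90 0.16 [-0.31  0.3   1.51 -0.    1.33  1.26]
-90 0.047 [-0.31  0.41  1.59 -0.    1.14  1.26]
-60 0.16 [-0.31  0.3   1.51 -0.    1.33  0.74]
-60 0.047 [-0.31  0.41  1.59 -0.    1.14  0.74]
-30 0.16 [-0.31  0.3   1.51 -0.    1.33  0.21]
-30 0.047 [-0.31  0.41  1.59 -0.    1.14  0.21]
0 0.16 [-0.31  0.3   1.51 -0.    1.33 -0.31]
0 0.047 [-0.31  0.41  1.59 -0.    1.14 -0.31]
30 0.16 [-0.31  0.3   1.51 -0.    1.33 -0.84]
30 0.047 [-0.31  0.41  1.59 -0.    1.14 -0.84]
60 0.16 [-0.31  0.3   1.51 -0.    1.33 -1.36]
60 0.047 [-0.31  0.41  1.59 -0.    1.14 -1.36]
90 0.16 [-0.31  0.3   1.51 -0.    1.33 -1.88]
90 0.047 [-0.31  0.41  1.59 -0.    1.14 -1.88]
120 0.16 [-0.31  0.3   1.51 -0.    1.33 -2.41]
120 0.047 [-0.31  0.41  1.59 -0.    1.14 -2.41]
150 0.16 None
150 0.047 None
```

```bash
python3 - <<'E'
from h import *
manip.goto([X,Y,.20],Q(np.radians(80))); print(current_t())
manip.line_to([X,Y,.125]); print(current_t(),current_eef_pos(),current_grip_width())
for n in('side','top'):
    im=snapshot(n); o=(270,150) if n=='side' else (290,110)
    crop(im,*o,130,130,4,f'pics/a_{n}.png')
E
```

```text
2.8583
3.5083 [ 0.63446385 -0.12196572  0.12564431] 1.0031236923103202
```

View pics/a_side.png

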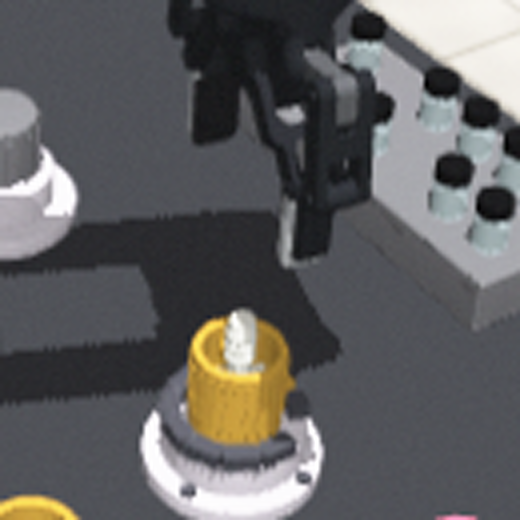

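View pics/a_top.png

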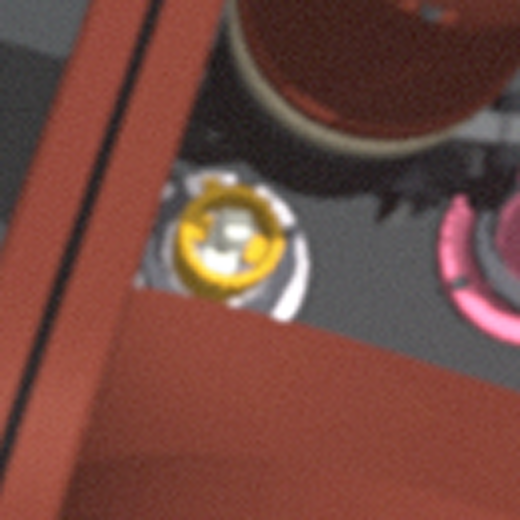

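The side view shows the fingertips at crop (215,142) and (305,262), on either side of the sleeve's axis. I'll descend with a guard, then close and check the force.

```bash
python3 - <<'E'
from h import *
print(proj('side',[[.634,-.122,.138]]))
print(manip.line_to([X,Y,.046],velocity=.1,guard=12), current_eef_pos(),current_contact_force())
manip.close_gripper(force=50)
print(current_t(),current_grip_width(),current_contact_force(),current_moment(),current_eef_pos())
im=snapshot('side'); crop(im,270,170,130,120,5,'pics/b_side.png')
E
```

```text
[[332.0757142  212.50122338]]
False [ 0.63471176 -0.12221462  0.04680335] [ 0.81409042  0.24801529 -0.01602193]
5.2333 0.1114595333065988 [0.14463982 1.30065866 6.522713  ] [ 0.31209439 -0.04593517  0.01969541] [ 0.63488465 -0.12200774  0.04708063]
```

View pics/b_side.png

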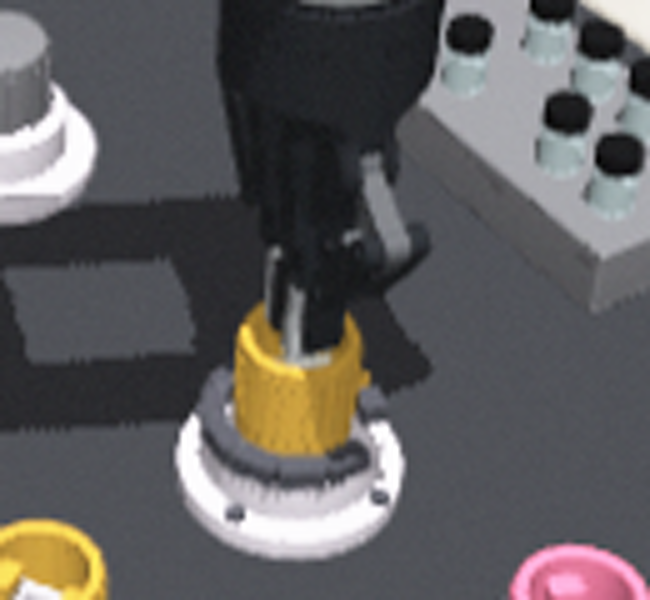

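The width reading of 0.11 and the picture both disagree with a grip on the 46 mm sleeve. The fingers appear to be closed on the stem inside the rim, so I'll check the geometry before moving.

```bash
python3 - <<'E'
from h import *
d=np.array([np.cos(np.radians(80)),np.sin(np.radians(80)),0])
for z in (.12,.138,.15,.16,.17):
    P=[np.array([.634,-.122,z])+s*.046*d for s in(1,-1)]
    print(z,proj('side',P).round(1).tolist())
for z in (.047,.06,.08,.09): print(z,proj('side',[[.6349,-.122,z]]),((proj('side',[[.6349,-.122,z]])-[270,170])*5).round())
E
python3 - <<'E'
from h import *
im=snapshot('top'); cv2.imwrite('pics/b_top.png',im[:,:,::-1])
print(current_t(),current_joint_pos(),current_grip_width())
E
```

```text
0.12 [[321.1, 205.3], [342.6, 235.8]]
0.138 [[321.6, 197.9], [343.4, 228.2]]
0.15 [[321.9, 192.9], [344.0, 223.1]]
0.16 [[322.2, 188.6], [344.4, 218.7]]
0.17 [[322.5, 184.3], [344.9, 214.2]]
0.047 [[329.32639694 248.34496727]] [[297. 392.]]
0.06 [[329.75418479 243.48098876]] [[299. 367.]]
0.08 [[330.42668277 235.82293374]] [[302. 329.]]
0.09 [[330.76963533 231.91204136]] [[304. 310.]]
5.3333 [-3.11938517e-01  4.13478003e-01  1.58863395e+00  3.61649418e-04
  1.13775563e+00 -1.70842683e+00] 0.11319316858120848
```

View pics/b_top.png

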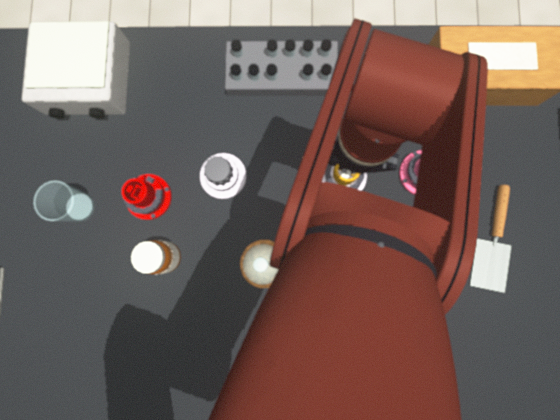

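```bash
python3 - <<'E'
from h import *
im=snapshot('side'); crop(im,305,200,50,60,12,'pics/b2_side.png'); crop(im,270,60,140,140,4,'pics/b3_side.png')
im=snapshot('top'); crop(im,320,120,60,70,8,'pics/b2_top.png')
E
```

```text
(no output)
```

View pics/b2_side.png

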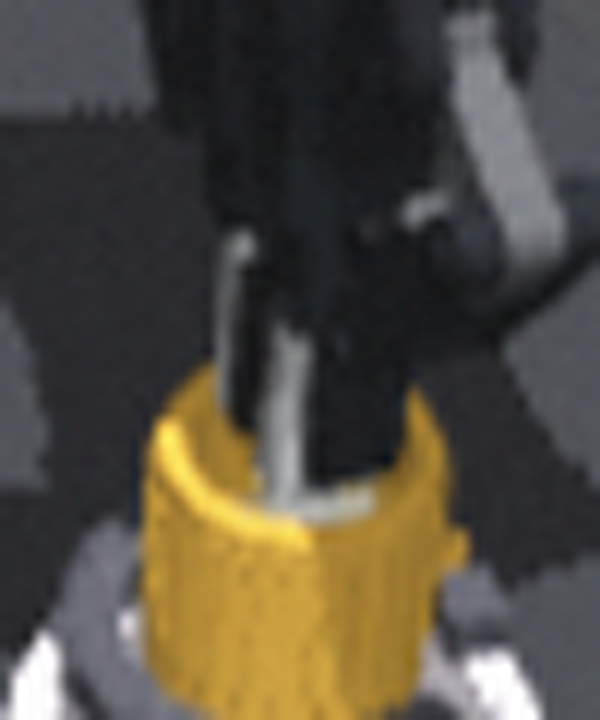

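View pics/b2_top.png

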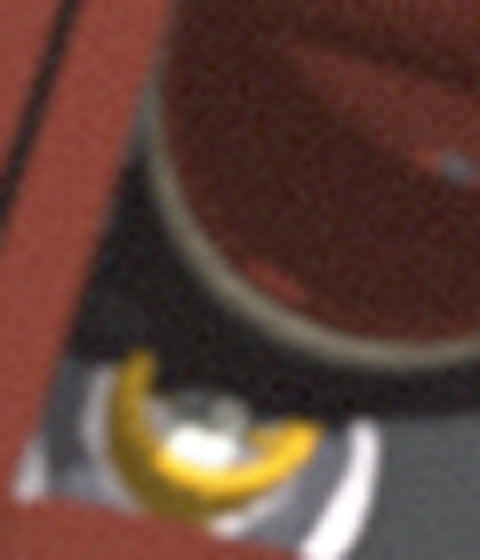

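View pics/b3_side.png

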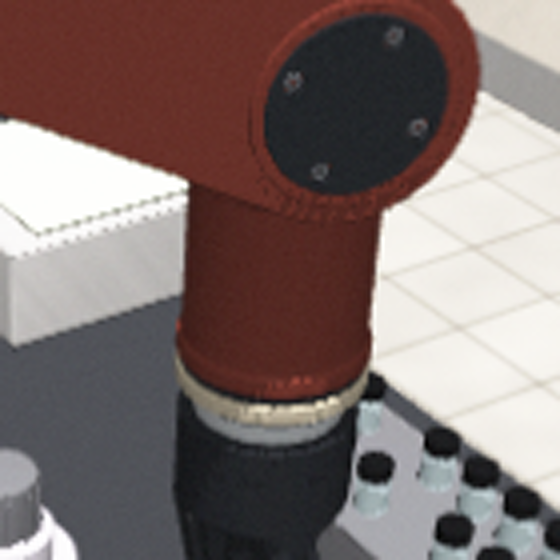

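The enlarged side view shows both fingertips at rim level, about z ≈ 0.077, closed on the stem with the reported TCP at 0.047. In the approach picture the open tips also projected at about z ≈ 0.167 with the TCP reported at 0.125. So the real fingertips are about 30 mm above the reported TCP. I'll release in place, since the fingers rise as they open, and look again.

```bash
python3 - <<'E'
from h import *
manip.ungrasp(); print(current_t(),current_grip_width(),current_contact_force(),current_eef_pos())
im=snapshot('side'); crop(im,280,170,100,100,6,'pics/d_side.png')
im=snapshot('top'); crop(im,320,120,60,70,8,'pics/d_top.png')
E
```

```text
6.15 0.999783707644113 [-0.14887549  0.02769802 -0.06113481] [ 0.63371097 -0.12183586  0.04559312]
```

View pics/d_side.png

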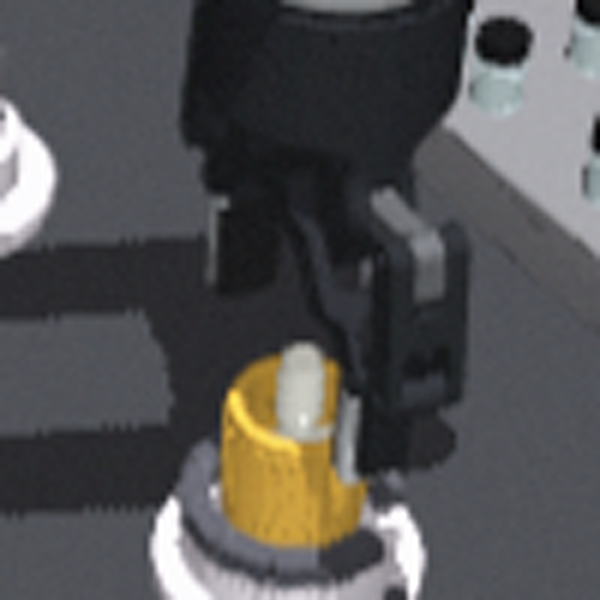

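View pics/d_top.png

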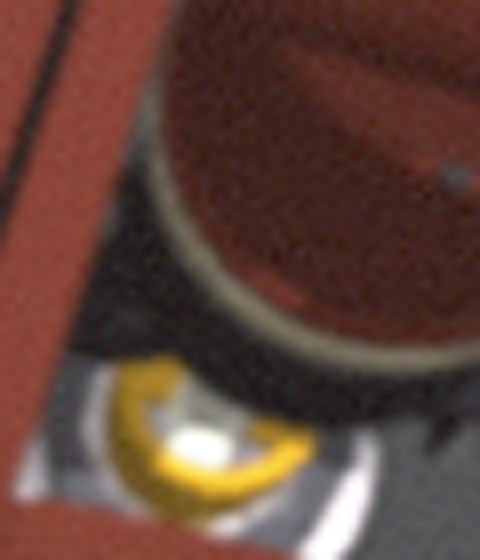

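The adapter still stands and the sleeve is down. The open tips are at crop (242,290) and (380,475). I'll solve for their height.

```bash
python3 - <<'E'
from h import *
from scipy.optimize import least_squares
for nm,A,B,tcp in (('a',(323.75,185.5),(346.25,215.5),(.6345,-.122,.1256)),('d',(320.3,218.0),(343.3,248.8),(.6337,-.1218,.0456))):
    # unknown: x,y offset, z, half gap
    d=np.array([np.cos(np.radians(80)),np.sin(np.radians(80)),0])
    f=lambda p:(proj('side',[np.array([tcp[0],tcp[1],p[0]])+s*p[1]*d for s in(1,-1)])-[A,B]).ravel()
    r=least_squares(f,[.1,.045],x_scale=[.01,.01]); print(nm,r.x,r.fun.round(1),r.x[0]-tcp[2])
E
```

```text
a [0.16721928 0.04621999] [-1.2 -0.2 -1.2 -0. ] 0.04161927593201695
d [0.08848506 0.04767298] [-0.6 -0.7 -1.9  0.4] 0.04288506401650688
```

The two pictures agree: the open tips are 42 mm above the reported TCP where 13 mm was stated, so the offset is about +29 mm. For gripping tips near 0.049 I'll command a TCP z of about 0.016.

```bash
python3 - <<'E'
from h import *
print(manip.line_to([X,Y,.016],velocity=.06,guard=8), current_eef_pos(),current_contact_force())
manip.close_gripper(force=50)
print(current_t(),current_grip_width(),current_contact_force(),current_moment(),current_eef_pos())
im=snapshot('side'); crop(im,280,170,100,100,6,'pics/e_side.png')
E
```

```text
False [ 0.63387857 -0.12197485  0.01570709] [ 0.21640682 -0.87352794  0.36221905]
7.3667 0.5216384019656537 [-0.17411468  2.30726537  4.82513521] [0.33981825 0.19143334 0.0291537 ] [ 0.63449939 -0.12176275  0.01684043]
```

View pics/e_side.png

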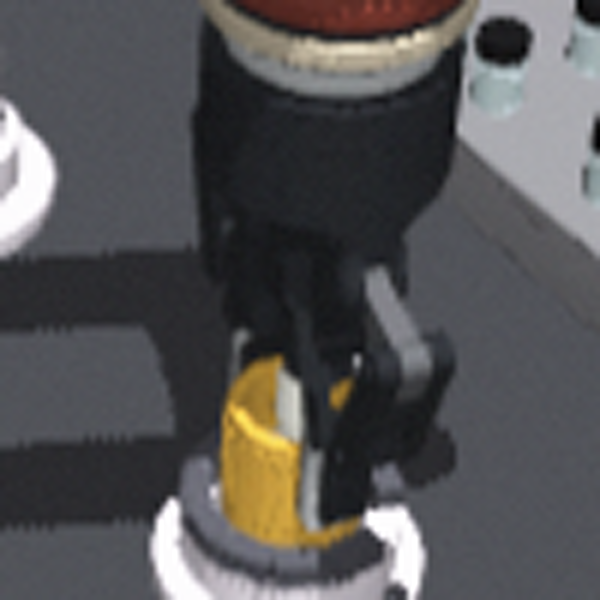

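The width of 0.52 (about 45 mm) fits the sleeve, and the fingers are on its outside. Lifting now.

```bash
python3 - <<'E'
from h import *
p=current_eef_pos()
manip.line_to([p[0],p[1],p[2]+.0125],velocity=.03,guard=30)
print(current_t(),current_grip_width(),current_contact_force(),current_eef_pos()-p)
im=snapshot('side'); crop(im,280,170,100,100,6,'pics/f_side.png')
E
```

```text
8.0083 0.5175799199464176 [ 3.04264313  0.56601987 -7.69191312] [-0.00045748  0.00012169  0.01187617]
```

View pics/f_side.png

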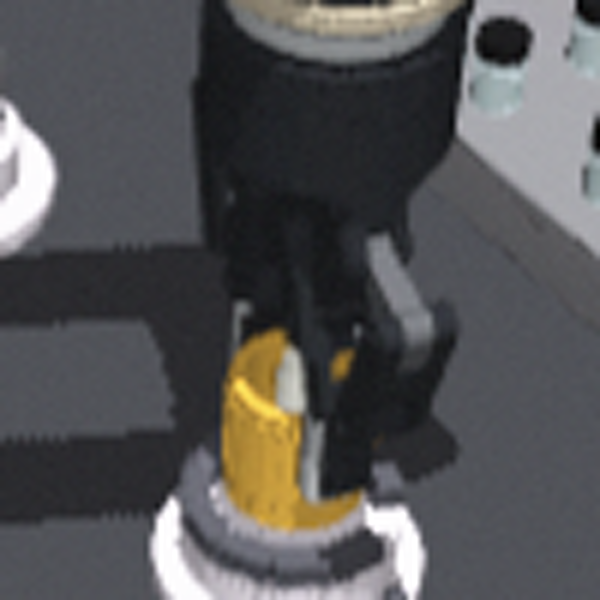

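The sleeve is up about 12 mm: its rim rose about 5 px and the spring load reads 7.7 N, as expected. Turning clockwise in steps.

```bash
python3 - <<'E'
from h import *
p=current_eef_pos(); q=np.array(current_joint_pos())
for k in(.2,.6,1.05):
    g=q.copy(); g[5]+=k; manip.goto_joints(list(g))
    print(current_t(),current_joint_pos()[5]-q[5],current_contact_force().round(1),current_moment().round(2),(current_eef_pos()-p).round(4))
    if abs(current_moment()[2])>1.5: break
im=snapshot('side'); crop(im,280,170,100,100,6,'pics/g_side.png')
im=snapshot('top'); crop(im,310,120,80,80,7,'pics/g_top.png')
E
```

```text
8.3667 0.19600798128870167 [ 4.3  0.6 -7.5] [ 0.14 -0.6  -0.04] [-0.0001  0.0001 -0.0003]
8.8333 0.5945223026823312 [ 3.5  1.3 -8.2] [ 0.23 -0.55 -0.01] [-0.0002  0.0001 -0.0001]
9.3417 1.0447319947341414 [ 2.5  1.9 -8.4] [ 0.29 -0.44  0.03] [-0.0002  0.0001 -0.0001]
```

View pics/g_side.png

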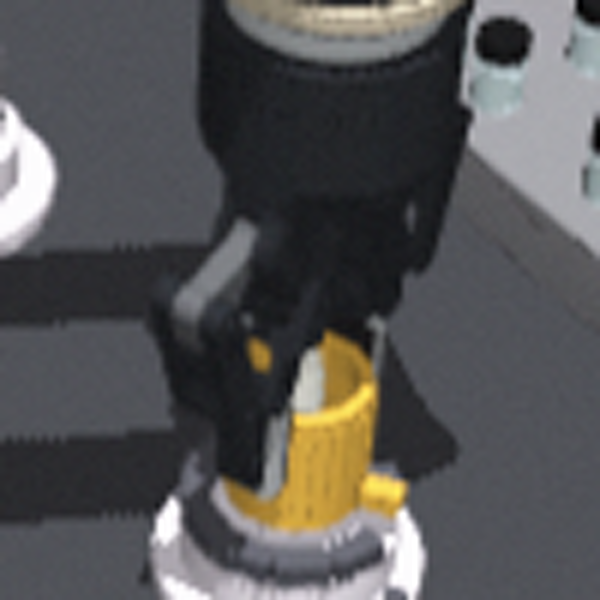

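View pics/g_top.png

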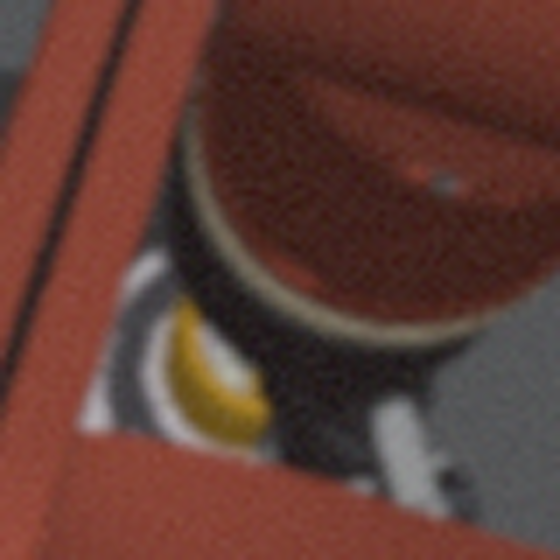

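The turn went freely, and the lug now shows at the right in the side view (crop (385,492)), turned toward -60°. Next I lower it by the lift amount and check the force.

```bash
python3 - <<'E'
from h import *
p=current_eef_pos()
print(manip.line_to([p[0],p[1],p[2]-.0125],velocity=.03,guard=20))
print(current_t(),current_contact_force().round(1),current_moment().round(2),(current_eef_pos()-p).round(4))
im=snapshot('side'); crop(im,280,170,100,100,6,'pics/i_side.png')
E
```

```text
False
10.0167 [-2.9  2.3  2. ] [0.44 0.57 0.01] [ 0.0002 -0.0001 -0.0117]
```

View pics/i_side.png

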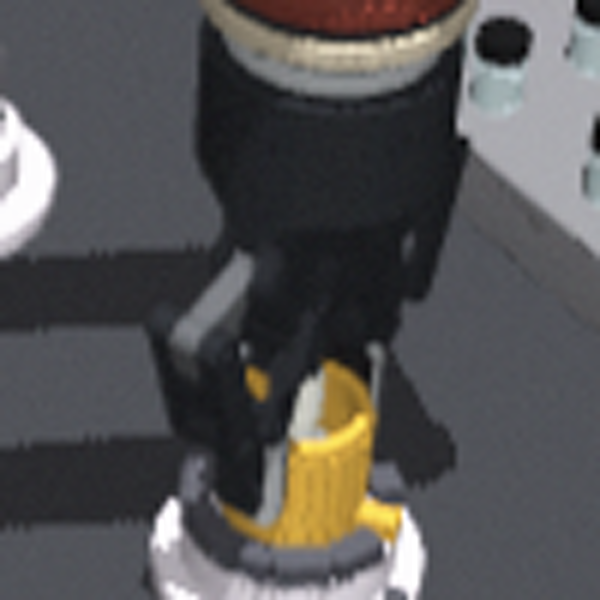

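The rim is back at its old level, the lug has dropped between the crown teeth, and the force changed to a slight push. I'll release, retreat straight up and check.

```bash
python3 - <<'E'
from h import *
manip.ungrasp(); p=current_eef_pos(); print(current_contact_force().round(1))
manip.line_to([p[0],p[1],.20],velocity=.12,guard=25)
manip.goto([.45,.25,.25],Q(np.radians(20)))
print(current_t(),current_contact_force().round(1))
im=snapshot('side'); crop(im,300,215,60,70,8,'pics/j_side.png')
im=snapshot('top'); crop(im,315,145,60,60,9,'pics/j_top.png'); cv2.imwrite('pics/j_topf.png',im[:,:,::-1])
E
```

```text
[-0.6  0.1 -0.6]
13.775 [-0.2 -0.3 -0.5]
```

View pics/j_side.png

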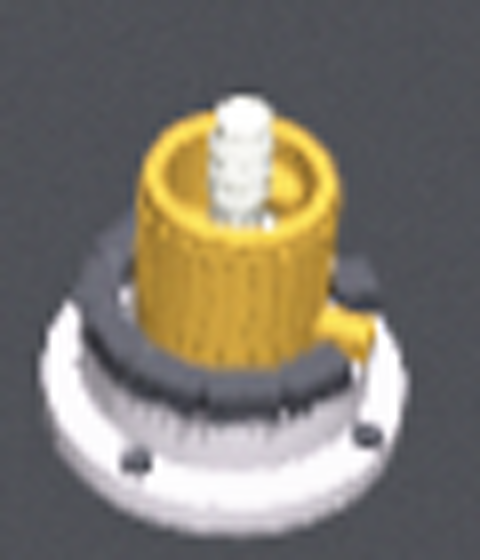

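View pics/j_top.png

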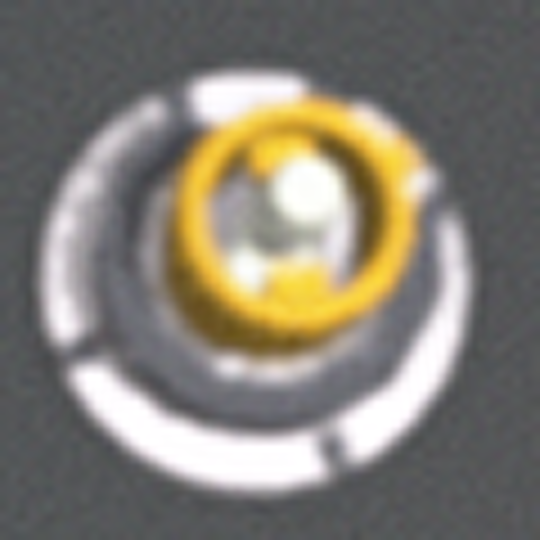

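```bash
python3 - <<'E'
from h import *
for n,p,s,o in(('top',(412,165),9,(315,145)),('side',(368,325),8,(300,215))):
    w=back(n,[(np.array(p)+.5)/s-.5+o],.039)[0]; d=w[:2]-[X,Y]; print(n,w,np.hypot(*d),np.degrees(np.arctan2(d[1],d[0])))
a=np.linspace(0,2*np.pi,200); o=(300,215);s=8
im=cv2.imread('pics/j_side.png')
p=(proj('side',np.c_[.634+.023*np.cos(a),-.121+.023*np.sin(a),0*a+.078])-o+.5)*s-.5
cv2.polylines(im,[p.astype(np.int32)],True,(0,0,255),1)
for z in(.039,.048):
  g=np.radians(-56); q=(proj('side',[[.634+.034*np.cos(g),-.121+.034*np.sin(g),z]])-o+.5)*s-.5
  cv2.circle(im,tuple(q[0].astype(int)),4,(255,0,255) if z<.04 else (0,255,0),1)
cv2.imwrite('pics/k_side.png',im)
E
```

```text
top [ 0.65305243 -0.15191824  0.039     ] 0.03546965545510284 -57.51034095212229
side [ 0.65610706 -0.14707795  0.039     ] 0.03343091173883449 -48.602736667827315
```

View pics/k_side.png

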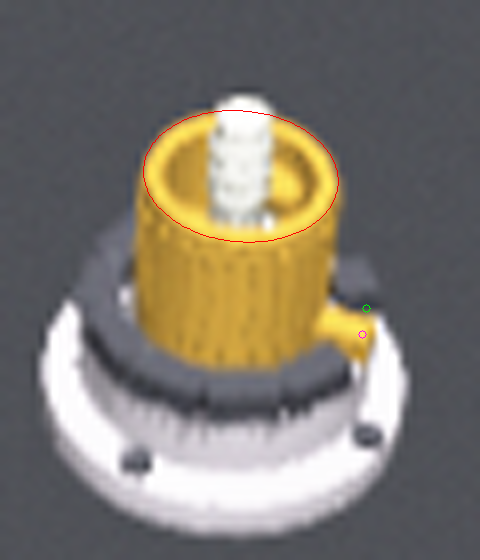

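View pics/j_topf.png

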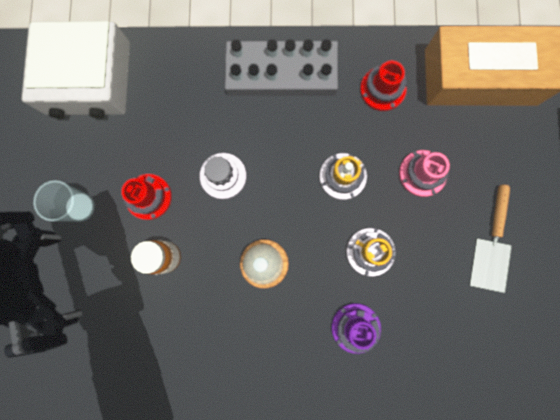

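The rim fits the z = 78 mm ring, and the lug end sits at 39 mm height at roughly -49° to -57°, turned about 55–60° from its start. The adapter is standing, and every other object is where it was. Handing in.

```bash
python3 - <<'E'
from plant import *
print(ticket.finish_job(),current_t())
E
```

```text
the job is handed in; nothing more can be done
the job is handed in; nothing more can be done
```

The coupler at about (0.634, -0.122) is locked: I gripped its sleeve, raised it about 12 mm, turned it 1.045 rad clockwise and lowered it into the second notch. I then let go and backed away. The job was handed in just after 13.8 s.

**Failed first grasp:** The fingers closed lightly on the adapter's stem at the rim instead of on the sleeve. The real fingertips are about 29 mm above the reported TCP, measured the same in two pictures. I opened the gripper in place; the adapter stayed standing. I regripped with the height corrected, and the width then read about 45 mm, as expected for the sleeve.

**Final checks:**
- **Sleeve:** in the side view its rim lies on the 78 mm "fully down" ring, and the lug sits in the notch at about 39 mm height.
- **Turn:** the lug measured about -57° in the top view and -49° in the side view, having started at about +6° and 0°. The views differ by about 9°, but both fit the lock notch, and the sleeve went down freely there.
- **Surroundings:** the adapter is still standing, and the empty coupler and the look-alikes look unmoved.

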